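Clamp a window in the bench gauge with its thumbwheel

TASK

Lay the small round window (steel rim with recessed glass) flat on the bed of the bench gauge, in the gap between the fixed anvil and the sliding jaw and centred across the bed, without dropping it, and let go. Then roll the gauge's thumbwheel with a fingertip on its exposed rim, pressing only lightly, until the jaw gently nips the window against the anvil with no gap on either side. Do not push the jaw directly, do not squeeze the glass hard, and leave the blank flange and the collar where they lie.

Things in the scene. Friction and masses are not known exactly. Their poses are not given: they have to be found in the camera images.
- window: The window: a solid round steel disc, 48 mm diameter, 16 mm high, with a recessed glass pane (34 mm across, 4 mm below the rim) in its upper face; loose, about 140 g. Origin at the centre of its underside, z up. It stands on the table among the blank flange and the collar, which look alike but differ in size.
- gauge: Bench gauge, fixed. Origin at table level; y along it, x across, z up. Base plate x -50..50, y -110..120 mm, its top (the bed) at z 18 mm. Fixed anvil x -22..22, y -94..-70, top z 40 mm. The sliding jaw faces it; two rods join the jaw to the wheel housing (x -30..30, y 40..110, top z 50 mm), in whose top slot the thumbwheel is recessed.
- wheel_top (a point): Nominal highest point of the thumbwheel's rim, mid-width, 57 mm above the table, fixed to the gauge. The axle is set differently each time: the real rim top is anywhere up to 3.5 mm above or below this point, so find it by touch. Steel wheel, 40 mm diameter, 11 mm wide, axle along the gauge's x, rigid, not sprung; only 3 to 11 mm of the knurled rim stand out of the slot.
- anvil_face (a point): Middle of the anvil's face (which looks to the gauge's +y), at bed level; fixed to the gauge.
- blank: Blank flange, a loose plain steel disc with a ring of dark bolt holes, 58 mm diameter, 12 mm high; leave it alone. Origin under its centre.
- collar: Small open steel collar, loose, 38 mm outer and 25 mm inner diameter, 14 mm high; leave it alone. Origin under its centre.
- jaw: Sliding jaw: block 36 mm wide (x), 18 mm long (y), top about 23 mm above the bed. Origin in the middle of its face, which looks to -y at the anvil, near bed level; axes as the gauge's. Head play shifts it up or down by up to 3.5 mm. It starts 58 to 68 mm from the anvil's face; 48 mm with the window nipped. Over 14 N of jaw thrust is too hard for the glass; no direct push on the jaw over 3 N.
- slot (a point): Middle of the slot in the housing's top face, 7 mm below wheel_top. Rolling the rim's top towards the anvil (-y) closes the jaw, 0.5 mm per mm of rim; back opens it; it stays where left. Pull to turn: about 2 N; at the stall jaw thrust = twice the rim pull less 4 N, 3.5 to 6 N of pull is right. Friction coefficient 0.35 to 0.8: press 6 to 10 N; over 20 N on any part of the gauge is too much.
Mind the look-alikes: they are no part of the job. What is shaped like the window but orange is not meant.

How it is judged (in metres and radians):
On the way, in this order (a step that is already met when the one before it is completed fails the run):
1. the window lies flat on the bed in the gap, let go, the jaw still clear of it (z of window in the frame of gauge between 0.0165 and 0.0205 m and y of window in the frame of anvil_face above 0.0225 m and y of window in the frame of jaw below -0.0225 m and x of window in the frame of gauge between -0.008 and 0.008 m and angle between window's own z axis and vertical below 0.05 rad and contact force between the fingers and window below 0.05 N and horizontal distance between jaw and anvil_face above 0.0495 m), for 0.2 s.
2. the jaw nips the window with over 1.5 N while the window is home against the anvil (contact force between window and jaw above 1.5 N and y of window in the frame of anvil_face below 0.0252 m), for 0.2 s.
At the end, for the whole second after the job is handed in: The window lies flat on the gauge's bed, within 8 mm of its centre line, with less than 1.2 mm of gap at the anvil and at the jaw, everything at rest (z of window in the frame of gauge between 0.0165 and 0.0205 m and y of window in the frame of anvil_face below 0.0252 m and y of window in the frame of jaw above -0.0252 m and x of window in the frame of gauge between -0.008 and 0.008 m and angle between window's own z axis and vertical below 0.05 rad and linear speed of window below 0.01 m/s and linear speed of jaw below 0.003 m/s); the robot touches nothing.
It fails at once if the jaw squeezes the window with more than 14 N (contact force between window and jaw above 14 N).
It fails at once if the fingers press on the gauge or its wheel with more than 20 N (contact force between the fingers and gauge above 20 N).
It fails at once if the robot pushes the jaw directly (over 3 N) (contact force between any of the arm, the fingers and jaw above 3 N).
It fails at once if the window is dropped (moves faster than 0.45 m/s out of the fingers) (linear speed of window above 0.45 m/s and contact force between the fingers and window below 0.05 N).
It fails at once if the blank flange or the collar is shifted by more than 10 mm (distance of any of blank, collar from where it was at the start of the episode above 0.01 m).
It also fails if it takes over 61 s, if anything falls off the work surface, if the arm or the gripper's body presses on something with over 40 N, if the wrist force passes 120 N, or if a joint passes its speed limit or range.

ROBOT

A 6-joint arm with a two-finger parallel gripper is mounted at the origin on the work surface. World frame = base frame: x ahead of the robot, y to its left, z up, the work surface at z = 0. Lengths are in mm, angles in degrees, forces in N, time in s.
With the tool pointing down it reaches from about 275 to 725 mm from the base axis. Payload 5.6 kg.
Tool frame: the origin (TCP) lies midway between the tips of the shut fingers; the grasp point (between the pads) lies 19 mm behind it; z points along the fingers, y is the direction in which the jaws open and shut (so a half turn about z gives the same grasp; the last joint's range is limited). The gripper opens to 85 mm and grips with 20 to 120 N. Pads are 22 mm wide; open, the fingers measure 114 mm over their backs; the gripper's body (76 mm by 85 mm) begins 54 mm behind the grasp point. The pads swing forward as they close: fully open they stand 13 mm farther back than shut.
Start: joints at [92.109, 14.616, 6.199, 0, -81.583, -16.306], TCP at [134.872, 533.2, 231.283] pointing down, gripper open.
Joint ranges: [-168.99, 168.99], [-69.2, 112.95], [-62.41, 85.93], [-164.36, 98.24], [-168.68, -3.75], [-174.98, 174.98]. Speed limits (degrees/s): [147.25, 147.25, 180, 180, 180, 180].

INTERFACE

Orientations are given as [roll, pitch, yaw] about the fixed x, y, z axes, in that order (R = Rz(yaw) Ry(pitch) Rx(roll)).
In Python, from rig import read_state, get_image, sign_off, trace, landmark_of gives the robot as it stands. The module is installed in compiled form; this text tells all that it offers.
- The arm moves only by the tool jog_arm, never from a script. Its argument "deltas" is a list of rows, each a list of 7 numbers: the shift along the tool's x, y, z in mm, then the turn, a rotation vector about the tool's x, y, z in degrees, then the finger opening in mm, from 0 to 85.4. A call has 1 to 12 rows; each row shifts and turns the commanded pose from where the row before left it, along the tool's axes as they then stand; what a row does not reach is not made up. A row lasts 1/12 s, in which the tool goes at most 41.7 mm and 7.16 degrees, less where a joint would pass 70% of its speed; a pose out of reach is approached as far as the arm can. A call is refused whole if a number of a shift passes 41.7 or a number of a turn 7.16, either way. A call with a gripper value outside its range is refused whole. The fingers move at their own pace and stop on an object; "force" is the grip in N (left out, the last holds). Time passes only in rows, so rows that do not move let the fingers close. It gives the time, the measured TCP pose, the force and the opening at its end, in the units of the state.
- read_state(): the state, without advancing time (a new reading comes with each control period).
- get_image(name): name is "side" or "top" or "wrist"; returns a dict with "frame" (420x560x3 uint8, red, green, blue), "camera_matrix" (3x3 intrinsics, pixels), "pose" (4x4, takes a point from camera to world coordinates). Camera axes: x right, y up, looking along -z (the intrinsics and any distortion apply to the point x, -y, -z); pixel columns grow to the right and rows downward; lengths in mm; the calibration is good to about 2 mm. A picture is of the moment at which its call begins. There is no depth.
- sign_off(): hands the job in, once; it reports no verdict.
Trained networks look in the newest picture that a camera, given by its name, has taken for a name from the list of things; names that differ only in an ending like _2 or _b are one class to them, and where a whole thing is asked for, a point or a joint stands for the part that bears it (a point fixed in the world has none). Each returns a list of dicts, best first, with "conf" (0 to 1); they miss things now and then, are a little off and sometimes report something else, mostly with a low value. They report only what shows in the picture. A call takes as long as a camera call. They do not tell look-alikes from the thing itself.
- trace(camera, name): "region" (420x560 bool, what is visible of it).
- landmark_of(camera, name): "location" ([x, y, z] in mm, in world coordinates, good to about 4 mm: a listed point, or the origin of a listed thing).
The state is a dict: "clock": time; "joint_pos": joint angles; "joint_vel": joint speeds; "joint_torque": joint torques, N m; "tool_pos": TCP position; "ee_rot": TCP orientation; "contact_force": force on the tool from outside, world axes, zero at the start; "moment": the same for the moment, N m; "opening": finger opening in mm.
Only numpy, scipy, OpenCV 4.12 (cv2) and the standard library are available. Lean on these libraries where they do the work, as an engineer would, in place of code of your own. Each camera call takes 0.05 s, during which the arm holds its last target.

## Working session

There is one attempt and no reset: what is moved stays moved. The work goes in short steps, Python scripts to look and compute and a tool call to move; the robot and the scene stay as the last step left them, time stands still between calls to the robot, and variables do not carry over. Pictures are saved under pics/ and viewed, and the job is handed in when it is done.

Besides the shell and the picture viewer there is one more tool, called in YAML: its name, and indented under it one key for each argument. jog_arm: Moves the arm, as the interface text tells. Its arguments: {"type":"object","properties":{"deltas":{"type":"array"},"force":{"type":"number"}},"required":["deltas"]}

```bash
mkdir -p pics
cat > h.py <<'E'
import numpy as np, cv2
from rig import read_state, get_image, sign_off, trace, landmark_of
def save(name,fn):
    g=get_image(name); cv2.imwrite('pics/'+fn,cv2.cvtColor(g['frame'],cv2.COLOR_RGB2BGR)); return g
def ray(g,u,v,z):
    K=g['camera_matrix'];P=np.array(g['pose']);d=np.linalg.inv(K)@[u,v,1]; d=P[:3,:3]@[d[0],-d[1],-d[2]]; o=P[:3,3]
    return o+d*(z-o[2])/d[2]
def proj(g,p):
    P=np.array(g['pose']);c=P[:3,:3].T@(np.array(p)-P[:3,3]); q=g['camera_matrix']@[c[0],-c[1],-c[2]]; return q[:2]/q[2]
E
python3 - <<'E'
from h import *
print(read_state())
for n in ['top','side','wrist']:
    g=save(n,n+'0.png'); print(n,np.round(g['pose'],3).tolist(),np.round(g['camera_matrix'],1).tolist(),[k for k in g])
    for t in ['window','gauge','wheel_top','anvil_face','blank','collar','jaw','slot']:
        print(t,[(round(r['conf'],2),np.round(r['location'],1).tolist(), np.round(proj(g,r['location'])).tolist()) for r in landmark_of(n,t)])
E
```

```text
{'clock': 0.0, 'joint_pos': array([ 9.21083062e+01,  1.46526365e+01,  6.12954462e+00, -2.80629456e-02,
       -8.15832472e+01, -1.63056928e+01]), 'joint_vel': array([-0.04348298,  0.01063076,  0.0957399 ,  0.04565806,  0.08506367,
        0.02920053]), 'joint_torque': array([ 1.00877637e-04, -3.86626303e+01,  2.37935936e+01,  5.36519140e+00,
       -6.23814456e-03, -5.89700193e-06]), 'tool_pos': array([134.71762866, 532.72245825, 230.389484  ]), 'ee_rot': array([ 1.79890145e+02, -3.21951167e-03, -1.42015169e+01]), 'contact_force': array([-0.4252185 ,  0.21567402, -0.2686524 ]), 'moment': array([-0.02429979,  0.04531953, -0.03173839]), 'opening': 85.36098173252793}
top [[-0.015, 0.996, -0.084, 449.41], [-1.0, -0.018, -0.024, -61.406], [-0.025, 0.083, 0.996, 1072.391], [0.0, 0.0, 0.0, 1.0]] [[452.4, 0.0, 282.5], [0.0, 452.4, 216.3], [0.0, 0.0, 1.0]] ['frame', 'camera_matrix', 'pose']
window [(0.84, [533.7, -255.1, -2.2], [375.0, 217.0]), (0.59, [514.1, -352.7, 1.8], [417.0, 225.0])]
gauge [(0.73, [519.7, 103.5, 3.1], [224.0, 226.0])]
wheel_top [(0.65, [532.5, 182.6, 54.6], [186.0, 219.
[... 713 characters left out ...]
, 17.9], [236.0, 214.0])]
wheel_top [(0.95, [529.8, 179.0, 59.8], [206.0, 173.0])]
anvil_face [(0.75, [505.1, 41.9, 18.4], [236.0, 214.0]), (0.19, [535.6, -249.1, 3.1], [341.0, 272.0])]
blank [(0.86, [605.4, -148.7, 0.2], [327.0, 237.0])]
collar [(0.55, [458.5, -133.9, -3.8], [274.0, 266.0])]
jaw [(0.64, [518.0, 103.8, 23.1], [223.0, 200.0])]
slot [(0.61, [529.6, 182.4, 50.1], [206.0, 176.0])]
wrist [[-0.245, 0.937, 0.25, 199.216], [-0.97, -0.236, -0.064, 516.923], [-0.001, -0.258, 0.966, 372.944], [0.0, 0.0, 0.0, 1.0]] [[370.1, 0.0, 277.7], [0.0, 370.1, 209.5], [0.0, 0.0, 1.0]] ['frame', 'camera_matrix', 'pose']
window []
gauge []
wheel_top []
anvil_face []
blank []
collar []
jaw []
slot []
```

View pics/top0.png

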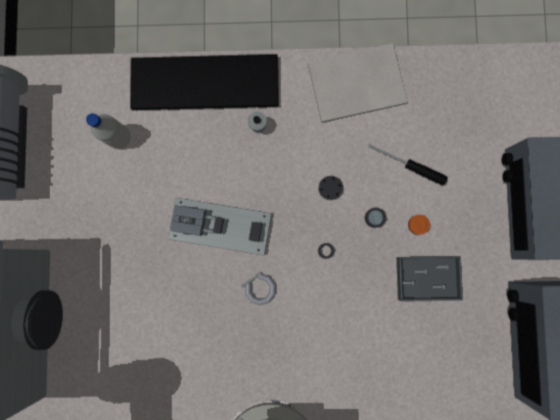

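View pics/side0.png

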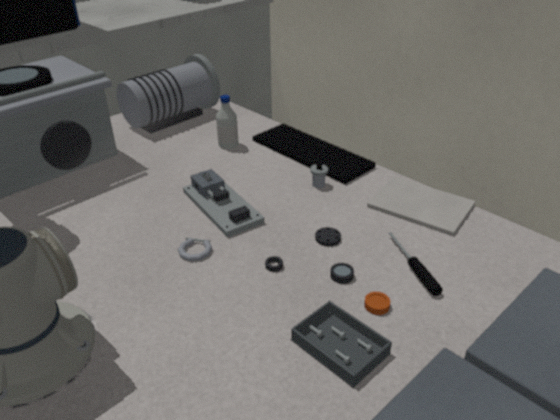

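Run:
```python
import cv2,numpy as np
a=cv2.imread('pics/top0.png')[150:285,150:460]; b=cv2.imread('pics/side0.png')[150:330,180:410]
cv2.imwrite('pics/c1.png',cv2.resize(a,None,fx=2.5,fy=2.5,interpolation=3)); cv2.imwrite('pics/c2.png',cv2.resize(b,None,fx=3.2,fy=3.2,interpolation=3))
```

```text
(no output)
```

View pics/c1.png

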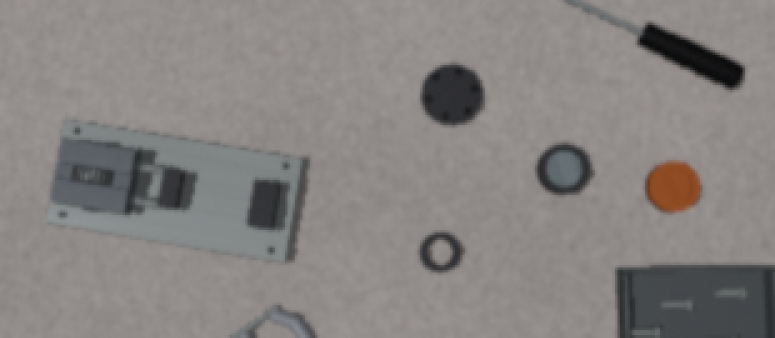

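View pics/c2.png

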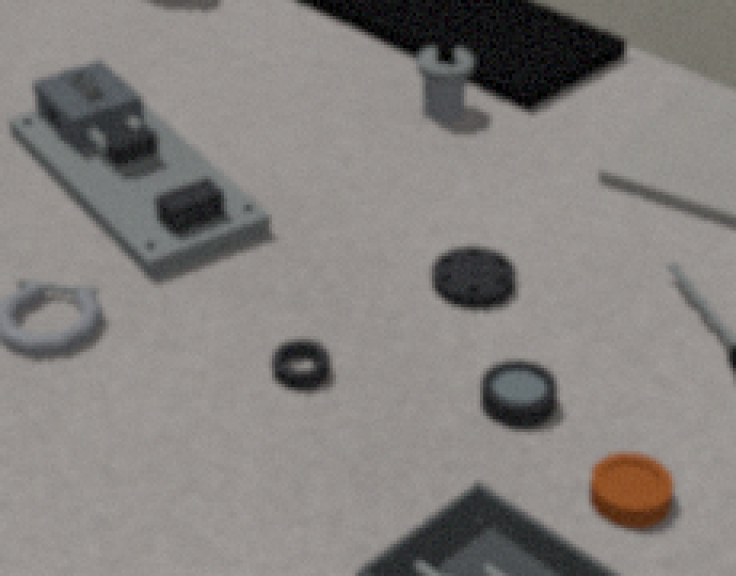

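Candidates in the top image are the blank flange (331,187; bolt holes), the collar (326,251; open ring), the orange look-alike (419,225) and the disc at (375,217). Only that last one has a steel rim and a grey glass pane in the close crop, so it is the window. First I'll turn the tool and fly over the gauge to measure it.

jog_arm:
  deltas:
    - [0, 0, 0, 0, 0, 7, 85]
    - [0, 0, -5, 0, 0, 7.16, 85]
    - [0, 0, -5, 0, 0, 7.16, 85]
    - [0, 0, -5, 0, 0, 7.16, 85]
    - [0, 0, -5, 0, 0, 7.16, 85]
    - [0, 0, -5, 0, 0, 7.16, 85]
    - [0, 0, -5, 0, 0, 7.16, 85]
    - [0, 0, 0, 0, 0, 7.16, 85]
    - [0, 0, 0, 0, 0, 7.16, 85]
    - [0, 0, 0, 0, 0, 7.16, 85]
    - [0, 0, 0, 0, 0, 7.16, 85]
    - [0, 0, 0, 0, 0, 7.16, 85]

```text
clock: 2.35
tool_pos: [134.9, 533.2, 261.3]
ee_rot: [180.0, -0.0, -100.3]
contact_force: [0.0, 0.3, 0.6]
opening: 84.9
```

jog_arm:
  deltas:
    - [10, -17, 0, 0, 0, 0, 85]
    - [21, -34, 0, 0, 0, 0, 85]
    - [21, -34, 0, 0, 0, 0, 85]
    - [21, -34, 0, 0, 0, 0, 85]
    - [21, -34, 0, 0, 0, 0, 85]
    - [21, -34, 0, 0, 0, 0, 85]
    - [21, -34, 0, 0, 0, 0, 85]
    - [21, -34, 0, 0, 0, 0, 85]
    - [21, -34, 0, 0, 0, 0, 85]
    - [21, -34, 0, 0, 0, 0, 85]
    - [21, -34, 0, 0, 0, 0, 85]
    - [21, -34, 0, 0, 0, 0, 85]

```text
clock: 3.35
tool_pos: [479.5, 226.6, 261.5]
ee_rot: [-180.0, 0.0, -99.9]
contact_force: [0.2, 1.2, -0.3]
opening: 85.0
```

jog_arm:
  deltas:
    - [21, -34, 0, 0, 0, 0, 85]
    - [21, -34, 0, 0, 0, 0, 85]
    - [10, -10, 0, 0, 0, 0, 85]
    - [0, 0, 0, 0, 0, 0, 85]
    - [0, 0, 0, 0, 0, 0, 85]

```text
clock: 3.77
tool_pos: [546.5, 162.8, 260.8]
ee_rot: [180.0, -0.0, -100.1]
contact_force: [-1.0, 0.0, -0.6]
opening: 85.1
```

Run:
```python
from h import *
s=read_state();print(s['clock'],s['tool_pos'],s['ee_rot'],s['joint_pos'])
for n in ['wrist']:
    g=save(n,n+'1.png'); print(np.round(g['pose'],3).tolist())
    np.savez('g1.npz',K=g['camera_matrix'],P=g['pose'])
    for t in ['gauge','wheel_top','anvil_face','jaw','slot']:
        print(t,[(round(r['conf'],2),np.round(r['location'],1).tolist(), np.round(proj(g,r['location'])).tolist()) for r in landmark_of(n,t)])
```

```text
3.7667 [546.50921938 162.76033296 260.84056667] [ 1.79962855e+02 -2.05654342e-02 -1.00076271e+02] [ 3.22879400e+01  1.66434407e+01  1.31935075e+01 -9.85200374e-03
 -8.65913703e+01 -4.23636278e+01]
[[-0.985, -0.168, -0.046, 536.191], [0.175, -0.951, -0.255, 98.192], [-0.0, -0.259, 0.966, 402.524], [0.0, 0.0, 0.0, 1.0]]
gauge [(0.65, [520.7, 111.7, -0.9], [294.0, 121.0])]
wheel_top [(0.93, [530.6, 182.9, 58.0], [299.0, 199.0])]
anvil_face [(0.62, [506.2, 39.4, 19.6], [298.0, 42.0]), (0.36, [512.6, 102.9, 24.4], [302.0, 111.0])]
jaw [(0.71, [514.8, 103.5, 20.5], [300.0, 112.0])]
slot [(0.91, [533.4, 181.9, 46.2], [295.0, 196.0])]
```

View pics/wrist1.png

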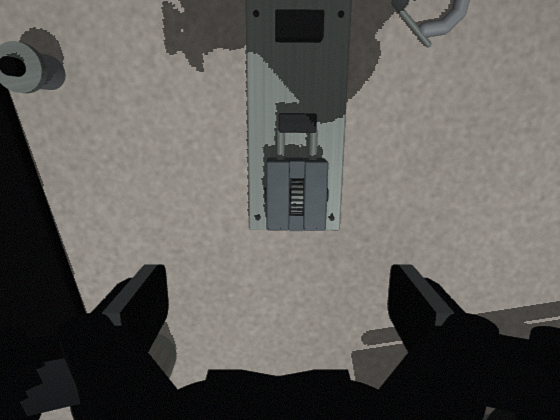

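Run:
```python
import cv2
a=cv2.imread('pics/wrist1.png')[0:240,225:370]
a=cv2.convertScaleAbs(a,alpha=1.6,beta=20)
cv2.imwrite('pics/c3.png',cv2.resize(a[120:240],None,fx=5,fy=5,interpolation=3))
cv2.imwrite('pics/c4.png',cv2.resize(a[0:120],None,fx=5,fy=5,interpolation=3))
```

```text
(no output)
```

View pics/c3.png

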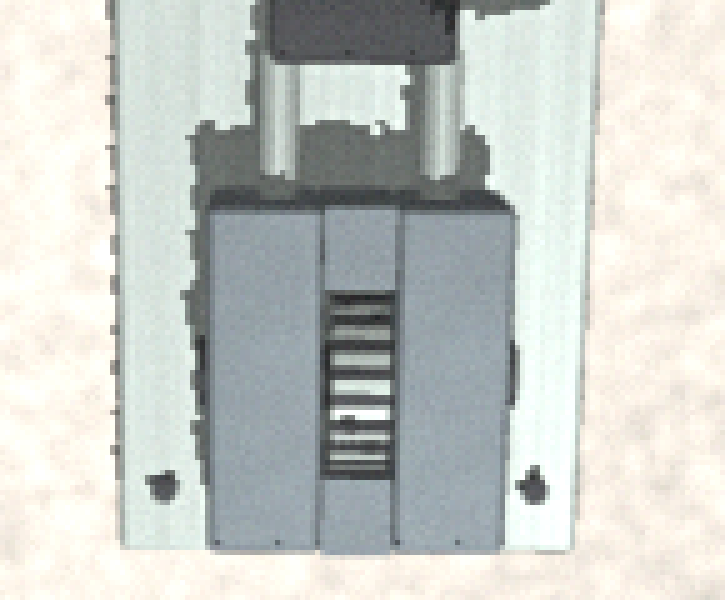

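View pics/c4.png

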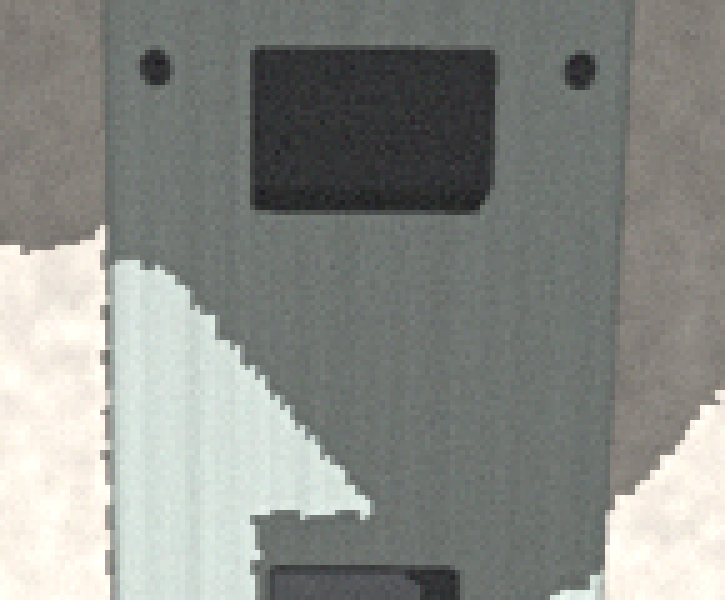

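```bash
cat > fit.py <<'E'
from h import *
from scipy.optimize import least_squares
d=np.load('g1.npz'); g={'camera_matrix':d['K'],'pose':d['P']}
obs=[((50,120,18),(249.6,229.6)),((-50,120,18),(339.6,229.6)),((30,110,50),(267.4,230.2)),((-30,110,50),(325,230.4)),((30,40,50),(266.4,162)),((-30,40,50),(328,162.4)),((22,-94,40),(275.4,9.4)),((-22,-94,40),(324.4,9.4)),((22,-70,18),(275.4,42.6))]
def W(q,p):
    c,s=np.cos(q[2]),np.sin(q[2]); return np.array([q[0]+c*p[0]-s*p[1],q[1]+s*p[0]+c*p[1],p[2]+q[3]])
def res(q): return np.concatenate([proj(g,W(q,p))-o for p,o in obs])
r=least_squares(res,[517,107,-.187,0]); q=r.x
if __name__=='__main__':
    print(q,np.degrees(q[2])); print(r.fun.reshape(-1,2).round(1).tolist())
    for z in (37.5,41,44.5):
        for uv in [(278.6,113.6),(316.6,113.6),(279.2,132.4),(316,132.4)]:
            p=ray(g,*uv,z)-[q[0],q[1],0]; c,s=np.cos(q[2]),np.sin(q[2]); print(z,uv,round(c*p[0]+s*p[1],1),round(-s*p[0]+c*p[1],1))
    # slot/wheel
    for n,p in dict(anvil=(0,-70,18),wheel=(0,75,57),mid=(0,-44,18)).items(): print(n,W(q,p),proj(g,W(q,p)))
    for uv in [(297,217-3.5)]: pass
    for a,z in [((290.5,178.4),52),((303.6,178.4),52),((289.5,215.6),52),((303.5,215.6),52)]:
        p=ray(g,*a,z)-[q[0],q[1],0]; c,s=np.cos(q[2]),np.sin(q[2]); print('wheel corner',round(c*p[0]+s*p[1],1),round(-s*p[0]+c*p[1],1))
E
python3 fit.py
```

```text
[ 5.18657744e+02  1.08708232e+02 -1.81107205e-01 -3.16617788e+00] -10.376678492318726
[[-0.5, 0.1], [0.4, 0.6], [-1.0, 0.1], [0.8, 0.2], [-0.1, -1.0], [0.7, -1.1], [-0.2, 0.2], [0.0, 0.5], [-0.1, 0.4]]
37.5 (278.6, 113.6) 18.4 -4.1
37.5 (316.6, 113.6) -17.9 -4.3
37.5 (279.2, 132.4) 17.7 13.5
37.5 (316, 132.4) -17.9 13.3
41 (278.6, 113.6) 18.4 -4.1
41 (316.6, 113.6) -17.5 -4.3
41 (279.2, 132.4) 17.7 13.3
41 (316, 132.4) -17.5 13.1
44.5 (278.6, 113.6) 18.4 -4.1
44.5 (316.6, 113.6) -17.2 -4.3
44.5 (279.2, 132.4) 17.7 13.1
44.5 (316, 132.4) -17.2 12.9
anvil [506.04942957  39.85309094  14.83382212] [297.99587135  43.15834254]
wheel [532.16665271 182.48159671  53.83382212] [297.13437686 198.28439339]
mid [510.73251786  65.42785749  14.83382212] [297.47134342  71.69431311]
wheel corner 6.6 55.9
wheel corner -5.9 55.8
wheel corner 7.1 93.0
wheel corner -6.7 92.9
```

The wrist view shows the gauge fully: anvil face near (298,43), jaw front edge near (298,114), wheel near (297,198). My fit gives gauge (518.7, 108.7), yaw −10.4°, jaw about 66 mm from the anvil. The jaw size comes out at 36×17.5 mm, which checks. Next is the window.

jog_arm:
  deltas:
    - [18, -3, 3, 0, 0, 0, 85]
    - [35, -6, 6, 0, 0, 0, 85]
    - [35, -6, 6, 0, 0, 0, 85]
    - [35, -6, 6, 0, 0, 0, 85]
    - [35, -6, 6, 0, 0, 0, 85]
    - [35, -6, 6, 0, 0, 0, 85]
    - [35, -6, 6, 0, 0, 0, 85]
    - [35, -6, 6, 0, 0, 0, 85]
    - [35, -6, 6, 0, 0, 0, 85]
    - [35, -6, 6, 0, 0, 0, 85]
    - [15, -3, 3, 0, 0, 0, 85]
    - [0, 0, 0, 0, 0, 0, 85]

```text
clock: 5.07
tool_pos: [544.2, -192.0, 200.2]
ee_rot: [179.9, -0.0, -100.1]
contact_force: [-0.4, 0.9, 0.8]
opening: 85.1
```

jog_arm:
  deltas:
    - [0, 0, 0, 0, 0, 0, 85]

```text
clock: 5.15
tool_pos: [544.9, -189.8, 201.1]
ee_rot: [180.0, 0.0, -100.0]
contact_force: [0.6, 0.5, 0.1]
opening: 84.9
```

Run:
```python
from h import *
s=read_state();print(s['clock'],s['tool_pos'],s['ee_rot'],s['joint_pos'])
g=save('wrist','wrist2.png')
np.savez('g2.npz',K=g['camera_matrix'],P=g['pose'])
for t in ['window']:
    print(t,[(round(r['conf'],2),np.round(r['location'],1).tolist(), np.round(proj(g,r['location'])).tolist()) for r in landmark_of('wrist',t)])
    for r in trace('wrist','window'):
        m=r['region'].astype('u1');c=max(cv2.findContours(m,0,2)[0],key=cv2.contourArea);e=cv2.fitEllipse(c);print(r['conf'],e)
        print('z8',ray(g,*e[0],8))
```

```text
5.15 [ 544.87959003 -189.7556395   201.07694421] [ 1.79973485e+02  6.89824598e-03 -1.00018612e+02] [-3.68553050e+00  1.82736388e+01  6.84203599e+00 -9.97804421e-03
 -7.85939898e+01 -6.33110494e+00]
window [(0.59, [533.6, -252.1, 3.6], [279.0, 112.0])]
0.86 ((278.45733642578125, -6.619231224060059), (40.409122467041016, 49.78479766845703), 94.70911407470703)
z8 [ 518.32129061 -344.15224873    8.        ]
0.76 ((278.11260986328125, 111.28585815429688), (55.13588333129883, 56.659461975097656), 127.58997344970703)
z8 [ 534.57567717 -253.33847387    8.        ]
```

View pics/wrist2.png

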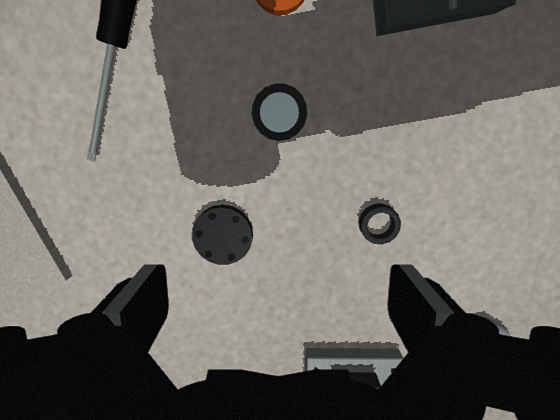

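The wrist view shows the window (dark rim, grey glass) at (279,112). The orange disc is at (280,0), the blank at (222,233) and the collar at (380,221). Window position is (534.6, −253.3), and it agrees with the top and side cameras. Moving over it and down.

jog_arm:
  deltas:
    - [16, 0, 10, 0, 0, 0, 85]
    - [24, -0.5, 20, 0, 0, 0, 85]
    - [16, -0.5, 25, 0, 0, 0, 85]
    - [8, 0, 30, 0, 0, 0, 85]
    - [0, 0, 35, 0, 0, 0, 85]
    - [0, 0, 30, 0, 0, 0, 85]
    - [0, 0, 20, 0, 0, 0, 85]
    - [0, 0, 10, 0, 0, 0, 85]
    - [0, 0, 5, 0, 0, 0, 85]
    - [0, 0, 0, 0, 0, 0, 85]
    - [0, 0, 0, 0, 0, 0, 85]

```text
clock: 6.22
tool_pos: [536.2, -252.8, 17.8]
ee_rot: [-179.9, -0.0, -99.9]
contact_force: [-0.0, 0.3, 0.5]
opening: 84.8
```

Run:
```python
from h import *
s=read_state();print(s['clock'],s['tool_pos'],s['ee_rot'],s['contact_force'])
g=save('wrist','wrist3.png')
```

```text
6.2167 [ 536.22135715 -252.75380272   17.78235024] [-1.79860106e+02 -3.01263919e-02 -9.98940369e+01] [-0.01512167  0.32032424  0.53479163]
```

View pics/wrist3.png

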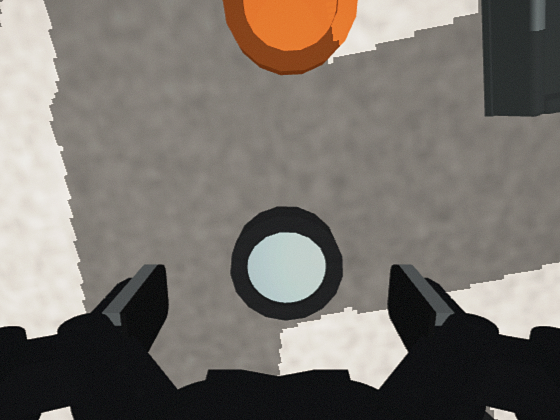

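Run:
```python
from h import *
g=get_image('wrist');s=read_state();p=s['tool_pos']
img=cv2.cvtColor(g['frame'],cv2.COLOR_RGB2HSV)
m=((cv2.cvtColor(g['frame'],cv2.COLOR_RGB2GRAY)<75)).astype('u1'); 
n,l,st,c=cv2.connectedComponentsWithStats(m);i=[k for k in range(1,n) if 225<st[k][0]<240 and 195<st[k][1]<215];print(st[i])
glass=(287,267.5)
print(ray(g,287,267.5,12),p,proj(g,[p[0],p[1],16]),proj(g,[p[0],p[1],12]))
```

```text
[[ 231  207  112  113 5587]]
[ 533.61506423 -252.22672098   12.        ] [ 536.31235963 -252.9560426    18.09339307] [280.58394731 270.82580796] [280.55279541 266.94047992]
```

jog_arm:
  deltas:
    - [0, 2.8, 4, 0, 0, 0, 85]
    - [0, 0, 5, 0, 0, 0, 85]
    - [0, 0, 4, 0, 0, 0, 85]
    - [0, 0, 2.5, 0, 0, 0, 85]
    - [0, 0, 0, 0, 0, 0, 85]
    - [0, 0, 0, 0, 0, 0, 85]

```text
clock: 6.82
tool_pos: [532.1, -252.4, 0.5]
ee_rot: [180.0, -0.0, -100.0]
contact_force: [-0.7, -0.7, -0.6]
opening: 85.2
```

jog_arm:
  deltas:
    - [0, 0, 0, 0, 0, 0, 60]
    - [0, 0, 0, 0, 0, 0, 50]
    - [0, 0, 0, 0, 0, 0, 44]
    - [0, 0, 0, 0, 0, 0, 40]
    - [0, 0, 0, 0, 0, 0, 40]
    - [0, 0, 0, 0, 0, 0, 40]
  force: 35

```text
clock: 7.32
tool_pos: [532.7, -252.5, 1.2]
ee_rot: [-179.9, -0.0, -99.9]
contact_force: [0.9, -0.6, 2.5]
opening: 46.7
```

jog_arm:
  deltas:
    - [0, 0, 0, 0, 0, 0, 40]
    - [0, 0, -3, 0, 0, 0, 40]
    - [0, 0, -8, 0, 0, 0, 40]
    - [0, 0, -15, 0, 0, 0, 40]
    - [0, 0, -25, 0, 0, 0, 40]
    - [0, 0, -25, 0, 0, 0, 40]
    - [0, 0, -10, 0, 0, 0, 40]
    - [0, 0, 0, 0, 0, 0, 40]
    - [0, 0, 0, 0, 0, 0, 40]

```text
clock: 8.07
tool_pos: [531.9, -252.0, 86.4]
ee_rot: [180.0, 0.0, -100.0]
contact_force: [-0.9, 0.4, -2.4]
opening: 46.5
```

Run:
```python
from h import *
s=read_state();print(s['clock'],s['tool_pos'],s['ee_rot'],s['contact_force'],s['opening'])
g=save('wrist','wrist4.png'); np.savez('g4.npz',K=g['camera_matrix'],P=g['pose'])
```

```text
8.0667 [ 531.91507058 -251.98526265   86.39842719] [ 1.79992066e+02  4.85164187e-02 -9.99818230e+01] [-0.91313267  0.43585389 -2.37318952] 46.47909691132196
```

View pics/wrist4.png

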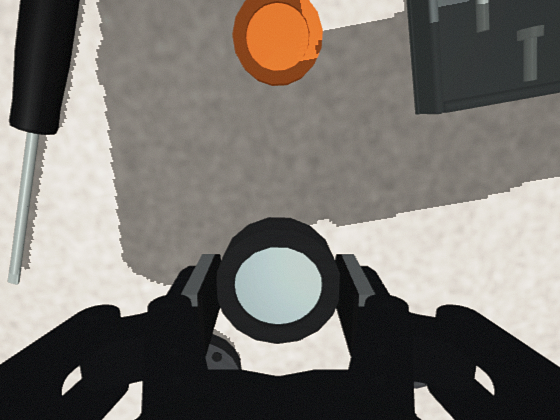

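Run:
```python
from h import *
import fit
d=np.load('g4.npz');g={'camera_matrix':d['K'],'pose':d['P']}
p=np.array([531.9,-252.0,86.4]); w=ray(g,278.5,285.5,97.4); print(w-p)
print('rel tool x',(w-p)@[np.cos(np.radians(-100)),np.sin(np.radians(-100)),0],'y',(w-p)@[np.sin(np.radians(-100)),-np.cos(np.radians(-100)),0])
q=fit.q; t=fit.W(q,(0,-37,18)); print(t)
a=np.radians(-100.0);tx=np.array([np.cos(a),np.sin(a)]);ty=np.array([np.sin(a),-np.cos(a)])
dd=t[:2]-p[:2];print('move',dd@tx,dd@ty)
```

```text
[ 0.84441962 -0.02116382 11.        ]
rel tool x -0.1257896385714862 y -0.8352660448121979
[511.99334932  72.31337157  14.83382212]
move -315.9295691095564 75.9206498895155
```

jog_arm:
  deltas:
    - [-10, 2.5, 0, 0, 0, 0.4, 40]
    - [-22, 5, 0, 0, 0, 0, 40]
    - [-32, 8, 0, 0, 0, 0, 40]
    - [-36, 9, 0, 0, 0, 0, 40]
    - [-36, 9, 0, 0, 0, 0, 40]
    - [-36, 9, 0, 0, 0, 0, 40]
    - [-36, 9, 0, 0, 0, 0, 40]
    - [-36, 9, 0, 0, 0, 0, 40]
    - [-32, 8, 0, 0, 0, 0, 40]
    - [-22, 4.5, 0, 0, 0, 0, 40]
    - [-12, 2, 0, 0, 0, 0, 40]
    - [-6, 1, 0, 0, 0, 0, 40]

```text
clock: 9.12
tool_pos: [513.2, 73.8, 85.6]
ee_rot: [179.9, -0.1, -100.2]
contact_force: [0.6, -0.3, -2.0]
opening: 46.8
```

jog_arm:
  deltas:
    - [0, 0, 0, 0, 0, 0, 40]
    - [0, 0, 0, 0, 0, 0, 40]
    - [0, 0, 0, 0, 0, 0, 40]

```text
clock: 9.37
tool_pos: [514.0, 71.0, 86.4]
ee_rot: [180.0, -0.0, -100.4]
contact_force: [0.7, -0.0, -2.2]
opening: 47.0
```

Run:
```python
from h import *
import fit
s=read_state();print(s['clock'],s['tool_pos'],s['ee_rot'],s['contact_force'],s['opening'])
q=fit.q; p=s['tool_pos']-[q[0],q[1],0]; c,sn=np.cos(q[2]),np.sin(q[2]); print('gauge frame',c*p[0]+sn*p[1],-sn*p[0]+c*p[1])
for n in ['wrist','side','top']:
  g=save(n,n+'5.png'); np.savez('g5%s.npz'%n,K=g['camera_matrix'],P=g['pose'])
```

```text
9.3667 [513.9709274   71.02634002  86.43027576] [ 1.79958280e+02 -3.45482266e-02 -1.00433386e+02] [ 7.25917422e-01 -1.91375593e-03 -2.21493155e+00] 47.02203043919403
gauge frame 2.177053074316592 -37.90978302159145
```

View pics/wrist5.png

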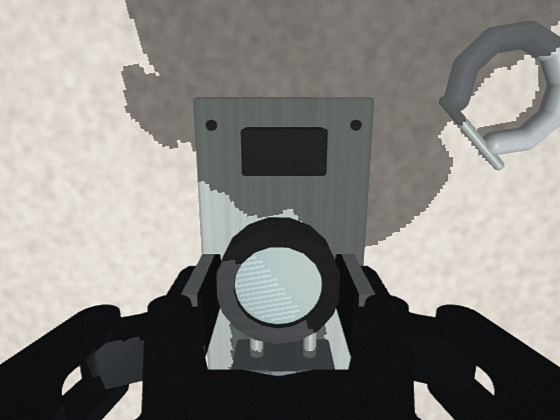

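Run:
```python
from h import *
from scipy.optimize import least_squares
import fit
d=np.load('g5wrist.npz');g={'camera_matrix':d['K'],'pose':d['P']}
a=cv2.imread('pics/wrist5.png')[90:260,190:380]; cv2.imwrite('pics/c5.png',cv2.resize(cv2.convertScaleAbs(a,alpha=1.7,beta=20),None,fx=3.5,fy=3.5,interpolation=3))
obs=[((50,-110,18),(195,97.5)),((-50,-110,18),(373.5,97.5)),((22,-94,40),(241,128)),((-22,-94,40),(326.5,128)),((22,-70,18),(241.5,176)),((-22,-70,18),(326,176))]
r=least_squares(lambda q:np.concatenate([proj(g,fit.W(q,p))-o for p,o in obs]),fit.q);q=r.x;print(q,np.degrees(q[2]),r.fun.round(1))
p=np.array([513.97,71.03])+[.8,0]-q[:2];c,s=np.cos(q[2]),np.sin(q[2]);print(c*p[0]+s*p[1],-s*p[0]+c*p[1])
```

```text
[ 5.18825856e+02  1.09277385e+02 -1.81773597e-01  4.79415731e-01] -10.414859936999788 [-3.3  1.   2.4  1.1 -0.9  2.8  2.2  2.8  3.5 -4.3 -4.  -4.3]
2.9251070259354557 -38.3504391209457
```

View pics/c5.png

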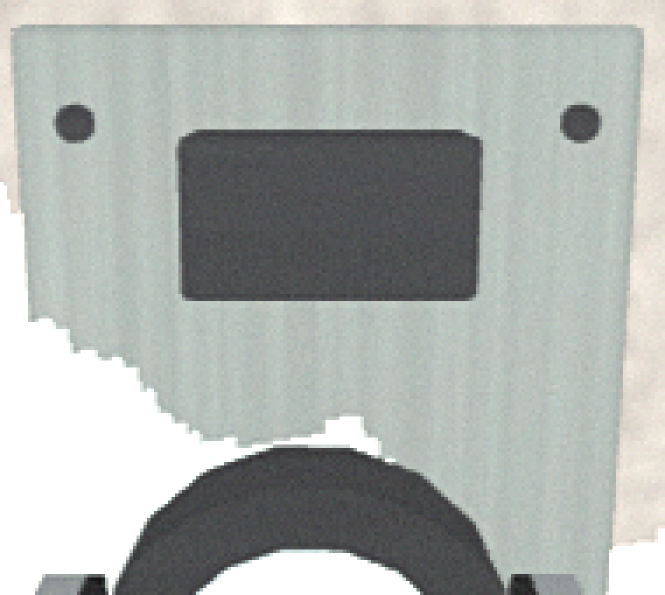

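jog_arm:
  deltas:
    - [0, 1.5, 4, 0, 0, 0, 40]
    - [0, 1, 10, 0, 0, 0, 40]
    - [0, 0, 14, 0, 0, 0, 40]
    - [0, 0, 14, 0, 0, 0, 40]
    - [0, 0, 10, 0, 0, 0, 40]
    - [0, 0, 6, 0, 0, 0, 40]
    - [0, 0, 3, 0, 0, 0, 40]
    - [0, 0, 1, 0, 0, 0, 40]
    - [0, 0, 0, 0, 0, 0, 40]
    - [0, 0, 0, 0, 0, 0, 40]

```text
clock: 10.35
tool_pos: [512.3, 72.8, 25.4]
ee_rot: [-179.9, 0.0, -100.4]
contact_force: [0.9, -0.5, -1.9]
opening: 46.6
```

Run:
```python
from h import *
import fit
s=read_state();print(s['clock'],s['tool_pos'],s['ee_rot'],s['contact_force'],s['opening'])
for n in ['wrist','side']:
  g=save(n,n+'6.png'); np.savez('g6%s.npz'%n,K=g['camera_matrix'],P=g['pose'])
```

```text
10.35 [512.28271981  72.77427316  25.40730948] [-1.79935108e+02  3.19581157e-02 -1.00351044e+02] [ 0.88052525 -0.53690732 -1.86263863] 46.57896715208727
```

View pics/wrist6.png

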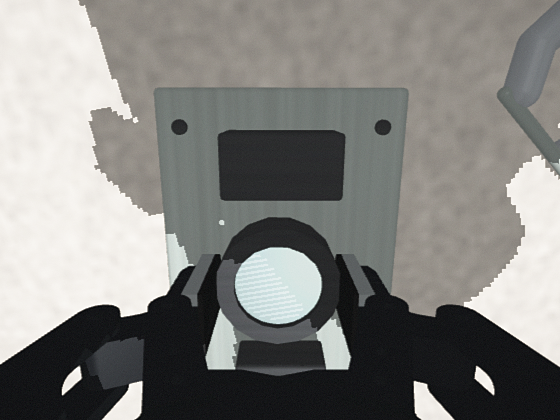

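jog_arm:
  deltas:
    - [0, 0, 1.5, 0, 0, 0, 40]
    - [0, 0, 1.5, 0, 0, 0, 40]
    - [0, 0, 1, 0, 0, 0, 40]
    - [0, 0, 0.5, 0, 0, 0, 40]
    - [0, 0, 0, 0, 0, 0, 40]

```text
clock: 10.87
tool_pos: [511.6, 72.6, 20.1]
ee_rot: [180.0, -0.0, -100.4]
contact_force: [-0.2, -0.0, -1.1]
opening: 46.5
```

jog_arm:
  deltas:
    - [0, 0, 0.5, 0, 0, 0, 40]
    - [0, 0, 0.4, 0, 0, 0, 40]
    - [0, 0, 0, 0, 0, 0, 40]

```text
clock: 11.12
tool_pos: [511.7, 72.6, 19.3]
ee_rot: [180.0, -0.0, -100.4]
contact_force: [-0.4, 1.1, -1.7]
opening: 46.4
```

jog_arm:
  deltas:
    - [0, 0, 0.4, 0, 0, 0, 40]
    - [0, 0, 0.3, 0, 0, 0, 40]
    - [0, 0, 0, 0, 0, 0, 40]

```text
clock: 11.37
tool_pos: [511.8, 72.6, 19.2]
ee_rot: [-180.0, -0.0, -100.3]
contact_force: [-2.5, 0.6, 4.4]
opening: 46.5
```

jog_arm:
  deltas:
    - [0, 0, 0.3, 0, 0, 0, 40]
    - [0, 0, 0.2, 0, 0, 0, 40]
    - [0, 0, 0, 0, 0, 0, 40]

```text
clock: 11.62
tool_pos: [511.8, 72.6, 19.2]
ee_rot: [-180.0, 0.0, -100.3]
contact_force: [-4.8, 1.0, 7.8]
opening: 46.8
```

Contact felt (force z rises to about +8 N). Easing off and releasing.

jog_arm:
  deltas:
    - [0, 0, -0.4, 0, 0, 0, 40]
    - [0, 0, 0, 0, 0, 0, 48]
    - [0, 0, 0, 0, 0, 0, 50]
    - [0, 0, 0, 0, 0, 0, 54]
    - [0, 0, 0, 0, 0, 0, 60]
    - [0, 0, 0, 0, 0, 0, 70]
    - [0, 0, 0, 0, 0, 0, 70]

```text
clock: 12.2
tool_pos: [511.8, 72.6, 18.5]
ee_rot: [180.0, -0.0, -100.4]
contact_force: [-0.6, -0.1, 0.1]
opening: 69.9
```

jog_arm:
  deltas:
    - [0, 0, -3, 0, 0, 0, 70]
    - [0, 0, -6, 0, 0, 0, 70]
    - [0, 0, -15, 0, 0, 0, 70]
    - [0, 0, -25, 0, 0, 0, 70]
    - [0, 0, -30, 0, 0, 0, 70]
    - [0, 0, -15, 0, 0, 0, 60]
    - [0, 0, -5, 0, 0, 0, 40]
    - [0, 0, 0, 0, 0, 0, 20]
    - [0, 0, 0, 0, 0, 0, 0]
    - [0, 0, 0, 0, 0, 0, 0]

```text
clock: 13.03
tool_pos: [510.9, 72.4, 116.4]
ee_rot: [179.9, -0.1, -100.4]
contact_force: [0.0, 0.6, 0.2]
opening: 11.6
```

Run:
```python
from h import *
import fit
s=read_state();print(s['clock'],s['tool_pos'],s['ee_rot'],s['contact_force'],s['opening'])
for n in ['wrist','side']:
  g=save(n,n+'7.png'); np.savez('g7%s.npz'%n,K=g['camera_matrix'],P=g['pose'])
```

```text
13.0333 [510.87889054  72.38114937 116.36708158] [ 1.79876027e+02 -5.45595417e-02 -1.00372518e+02] [0.02816915 0.58366727 0.16085051] 11.64327022668297
```

View pics/wrist7.png

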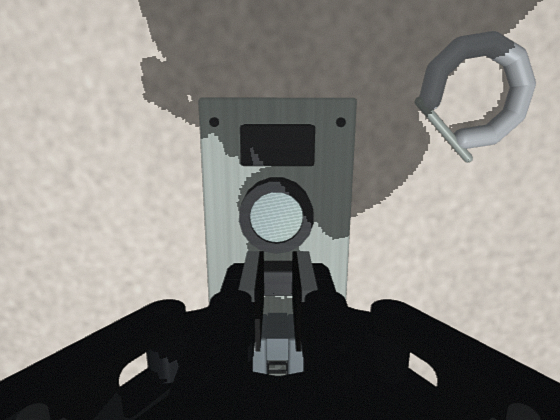

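View pics/side7.png

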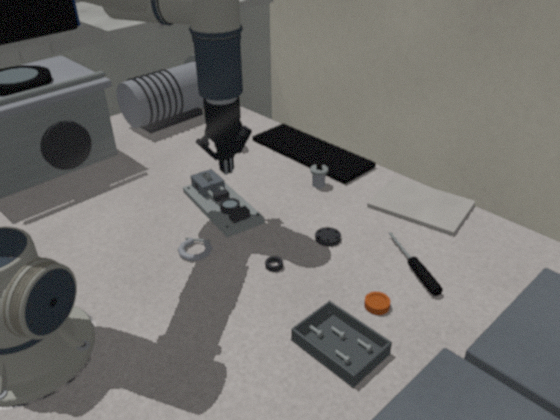

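The window lies flat between the anvil and the jaw. In the wrist view the glass is at (276,215) and the anvil centre at about (278,145). Now I'll move the shut fingers above the wheel, starting a little on the far side of its top.

jog_arm:
  deltas:
    - [-10, 0, 0, 0, 0, 0, 0]
    - [-25, 0, 0, 0, 0, 0, 0]
    - [-30, 0, 0, 0, 0, 0, 0]
    - [-30, 0, 5, 0, 0, 0, 0]
    - [-17, 0, 12, 0, 0, 0, 0]
    - [-7, -1, 14, 0, 0, 0, 0]
    - [0, 0, 12, 0, 0, 0, 0]
    - [0, 0, 5, 0, 0, 0, 0]
    - [0, 0, 0, 0, 0, 0, 0]
    - [0, 0, 0, 0, 0, 0, 0]

```text
clock: 13.97
tool_pos: [534.0, 189.2, 69.3]
ee_rot: [180.0, -0.0, -100.4]
contact_force: [0.5, -0.1, -0.1]
opening: -0.1
```

Run:
```python
from h import *
import fit
s=read_state();print(s['clock'],s['tool_pos'],s['ee_rot'],s['contact_force'],s['opening'])
q=fit.q; p=s['tool_pos']-[q[0],q[1],0]; c,sn=np.cos(q[2]),np.sin(q[2]); print('gauge frame',c*p[0]+sn*p[1],-sn*p[0]+c*p[1])
for n in ['wrist','side']:
  g=save(n,n+'8.png')
a=cv2.imread('pics/side8.png')[110:260,150:300]; cv2.imwrite('pics/c8.png',cv2.resize(a,None,fx=4,fy=4,interpolation=3))
```

```text
13.9667 [534.01277975 189.23064192  69.34476604] [ 1.79973409e+02 -4.96542062e-02 -1.00359032e+02] [ 0.53227117 -0.12753543 -0.11582298] -0.0800891323915158
gauge frame 0.6003035989098269 81.97118583346929
```

View pics/wrist8.png

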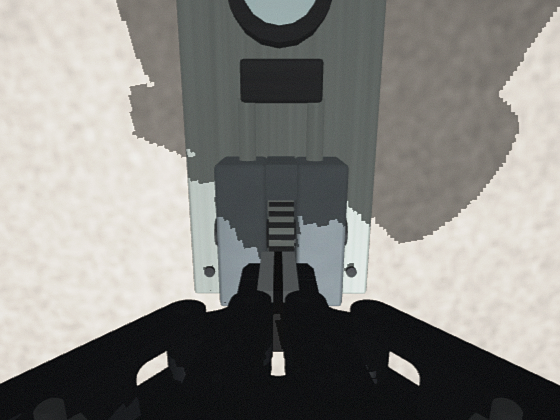

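View pics/c8.png

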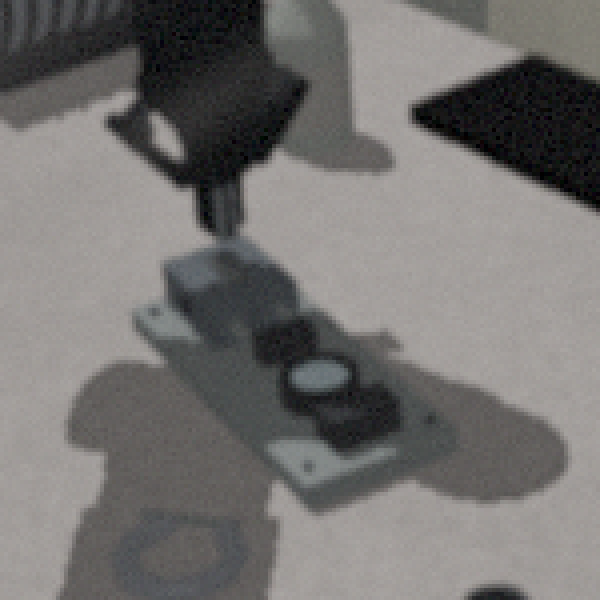

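jog_arm:
  deltas:
    - [0, 1, 3, 0, 0, 0, 0]
    - [0, 0, 3, 0, 0, 0, 0]
    - [0, 0, 2, 0, 0, 0, 0]
    - [0, 0, 0.5, 0, 0, 0, 0]
    - [0, 0, 0, 0, 0, 0, 0]

```text
clock: 14.48
tool_pos: [533.0, 189.5, 60.9]
ee_rot: [180.0, -0.0, -100.4]
contact_force: [0.4, -0.0, 0.4]
opening: 0.4
```

jog_arm:
  deltas:
    - [0, 0, 0.5, 0, 0, 0, 0]
    - [0, 0, 0.4, 0, 0, 0, 0]
    - [0, 0, 0, 0, 0, 0, 0]

```text
clock: 14.73
tool_pos: [533.2, 189.7, 60.3]
ee_rot: [-180.0, 0.0, -100.4]
contact_force: [0.4, -1.2, 0.2]
opening: -0.1
```

jog_arm:
  deltas:
    - [0, 0, 0.5, 0, 0, 0, 0]
    - [0, 0, 0.4, 0, 0, 0, 0]
    - [0, 0, 0, 0, 0, 0, 0]

```text
clock: 14.98
tool_pos: [533.3, 189.8, 60.1]
ee_rot: [-180.0, 0.0, -100.3]
contact_force: [-1.8, -0.3, 5.2]
opening: -0.1
```

jog_arm:
  deltas:
    - [0, 0, 0.2, 0, 0, 0, 0]
    - [0, 0, 0, 0, 0, 0, 0]

```text
clock: 15.15
tool_pos: [533.4, 189.8, 60.1]
ee_rot: [-179.9, 0.0, -100.3]
contact_force: [-1.4, 0.1, 6.8]
opening: 0.2
```

jog_arm:
  deltas:
    - [0.5, 0, 0.15, 0, 0, 0, 0]
    - [1, 0, 0, 0, 0, 0, 0]
    - [1, 0, 0, 0, 0, 0, 0]
    - [1, 0, 0, 0, 0, 0, 0]

```text
clock: 15.48
tool_pos: [532.9, 187.3, 60.1]
ee_rot: [-179.9, 0.1, -100.3]
contact_force: [-3.3, 2.2, 7.0]
opening: -0.1
```

Run:
```python
from h import *
s=read_state();print(s['clock'],s['tool_pos'],s['contact_force'],s['moment'])
a=np.radians(-100.4);print('along tool x',s['contact_force'][:2]@[np.cos(a),np.sin(a)])
```

```text
15.4833 [532.94071195 187.33682424  60.08651787] [-3.33006088  2.18455491  7.00429336] [ 0.90267422  1.09242884 -0.02924054]
along tool x -1.5475261435839167
```

jog_arm:
  deltas:
    - [1, 0.2, 0, 0, 0, 0, 0]
    - [1, 0.1, 0, 0, 0, 0, 0]
    - [1, 0, 0, 0, 0, 0, 0]
    - [1, 0, 0, 0, 0, 0, 0]

```text
clock: 15.82
tool_pos: [532.2, 183.4, 60.1]
ee_rot: [-179.9, 0.1, -100.3]
contact_force: [-1.4, 2.7, 6.3]
opening: -0.2
```

jog_arm:
  deltas:
    - [1, 0, 0, 0, 0, 0, 0]
    - [1, 0, 0, 0, 0, 0, 0]
    - [1, 0, 0, 0, 0, 0, 0]
    - [1, 0, 0, 0, 0, 0, 0]

```text
clock: 16.15
tool_pos: [531.5, 179.5, 60.1]
ee_rot: [-179.9, 0.1, -100.3]
contact_force: [-2.5, 2.7, 5.3]
opening: 0.1
```

```bash
cat > st.py <<'E'
from h import *
import fit
s=read_state()
q=fit.q; p=s['tool_pos']-[q[0],q[1],0]; c,sn=np.cos(q[2]),np.sin(q[2])
a=np.radians(-100.4);f=s['contact_force'];tx=np.array([np.cos(a),np.sin(a)]);ty=np.array([np.sin(a),-np.cos(a)])
print('t',s['clock'],'gauge xyz',(c*p[0]+sn*p[1]).round(1),(-sn*p[0]+c*p[1]).round(1),p[2].round(2),'F tool x,y / z',(f[:2]@tx).round(2),(f[:2]@ty).round(2),f[2].round(2))
E
python3 st.py
python3 - <<'E'
from h import *
g=save('wrist','wrist9.png')
E
```

```text
t 16.15 gauge xyz -0.1 71.9 60.08 F tool x,y / z -2.2 2.9 5.31
```

View pics/wrist9.png

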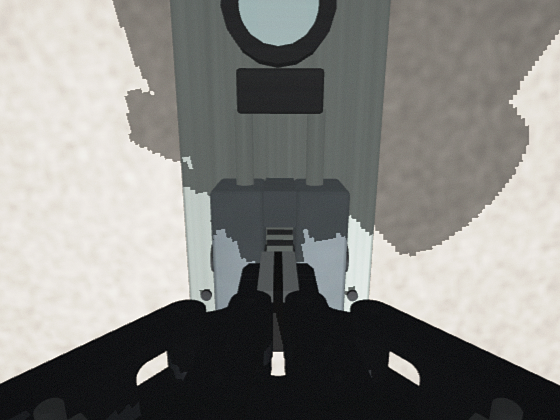

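jog_arm:
  deltas:
    - [1, 0.1, 0.2, 0, 0, 0, 0]
    - [1, 0.1, 0, 0, 0, 0, 0]
    - [1, 0, 0, 0, 0, 0, 0]
    - [1, 0, 0, 0, 0, 0, 0]
    - [0.5, 0, 0, 0, 0, 0, 0]

```text
clock: 16.62
tool_pos: [530.7, 175.1, 60.1]
ee_rot: [-179.9, 0.2, -100.3]
contact_force: [-1.6, 1.3, 6.6]
opening: 0.2
```

```bash
python3 st.py
```

```text
t 16.6167 gauge xyz -0.1 67.5 60.08 F tool x,y / z -1.03 1.82 6.56
```

jog_arm:
  deltas:
    - [0, 0, -2, 0, 0, 0, 0]
    - [-4, 0, -3, 0, 0, 0, 0]
    - [-6, 0, 0, 0, 0, 0, 0]
    - [-4.5, 0, 0, 0, 0, 0, 0]
    - [0, 0, 1, 0, 0, 0, 0]
    - [0, 0, 2, 0, 0, 0, 0]
    - [0, 0, 1, 0, 0, 0, 0]
    - [0, 0, 0, 0, 0, 0, 0]
    - [0, 0, 0, 0, 0, 0, 0]

```text
clock: 17.37
tool_pos: [532.5, 188.6, 60.1]
ee_rot: [-180.0, 0.0, -100.3]
contact_force: [-1.3, 1.5, 4.2]
opening: -0.4
```

```bash
python3 st.py;  python3 - <<'E'
from h import *
g=save('wrist','wrist10.png')
E
```

```text
t 17.3667 gauge xyz -0.8 81.0 60.15 F tool x,y / z -1.22 1.55 4.16
```

View pics/wrist10.png

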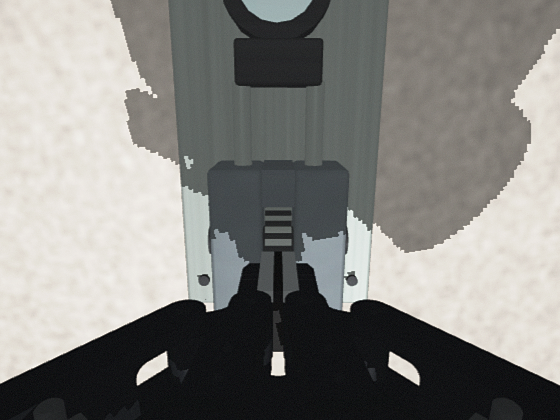

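The jaw has advanced about 7–8 mm and is nearly at the window in the wrist view (jaw at (279,62), window edge just above). Second stroke.

jog_arm:
  deltas:
    - [0, 0, 0.3, 0, 0, 0, 0]
    - [1, 0, 0.1, 0, 0, 0, 0]
    - [1, 0.1, 0, 0, 0, 0, 0]
    - [1, 0, 0.05, 0, 0, 0, 0]
    - [1, 0, 0, 0, 0, 0, 0]
    - [1, 0.1, 0.05, 0, 0, 0, 0]

```text
clock: 17.92
tool_pos: [531.8, 184.3, 60.1]
ee_rot: [-179.9, 0.1, -100.3]
contact_force: [-2.4, 3.9, 6.6]
opening: -0.2
```

```bash
python3 st.py
```

```text
t 17.9167 gauge xyz -0.7 76.8 60.1 F tool x,y / z -3.44 3.12 6.59
```

jog_arm:
  deltas:
    - [1, 0, 0.05, 0, 0, 0, 0]
    - [1, 0, 0.05, 0, 0, 0, 0]
    - [1, 0.1, 0, 0, 0, 0, 0]
    - [1, 0, 0.05, 0, 0, 0, 0]

```text
clock: 18.25
tool_pos: [531.0, 180.5, 60.0]
ee_rot: [-179.9, 0.1, -100.3]
contact_force: [-3.6, 3.7, 8.3]
opening: -0.3
```

```bash
python3 st.py
```

```text
t 18.25 gauge xyz -0.8 72.8 60.04 F tool x,y / z -2.96 4.16 8.3
```

jog_arm:
  deltas:
    - [1, 0, 0.05, 0, 0, 0, 0]
    - [1, 0, 0.05, 0, 0, 0, 0]
    - [1, 0.1, 0, 0, 0, 0, 0]
    - [1, 0, 0.05, 0, 0, 0, 0]

```text
clock: 18.58
tool_pos: [530.3, 176.6, 60.0]
ee_rot: [-179.9, 0.1, -100.3]
contact_force: [-3.4, 3.5, 8.2]
opening: 0.0
```

```bash
python3 st.py
```

```text
t 18.5833 gauge xyz -0.8 68.9 60.03 F tool x,y / z -2.85 4.0 8.19
```

jog_arm:
  deltas:
    - [1, 0.2, 0, 0, 0, 0, 0]
    - [1, 0, 0, 0, 0, 0, 0]
    - [0, 0, -2, 0, 0, 0, 0]
    - [-4, 0, -3, 0, 0, 0, 0]
    - [-6, 0, 0, 0, 0, 0, 0]
    - [-5, 0, 0, 0, 0, 0, 0]
    - [0, 0, 1, 0, 0, 0, 0]
    - [0, 0, 2, 0, 0, 0, 0]
    - [0, 0, 1, 0, 0, 0, 0]
    - [0, 0, 0, 0, 0, 0, 0]
    - [0, 0, 0, 0, 0, 0, 0]

```text
clock: 19.5
tool_pos: [531.8, 188.6, 60.2]
ee_rot: [-180.0, 0.0, -100.4]
contact_force: [-1.0, 1.5, 3.5]
opening: 0.3
```

```bash
python3 st.py;  python3 - <<'E'
from h import *
g=save('wrist','wrist11.png');g=save('side','side11.png')
a=cv2.imread('pics/side11.png')[150:250,170:280]; cv2.imwrite('pics/c11.png',cv2.resize(a,None,fx=6,fy=6,interpolation=3))
E
```

```text
t 19.5 gauge xyz -1.5 81.0 60.15 F tool x,y / z -1.31 1.21 3.52
```

View pics/c11.png

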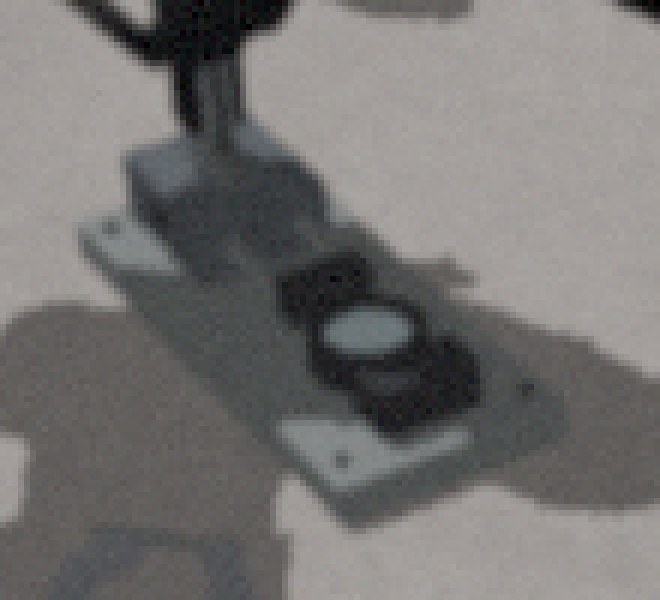

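View pics/wrist11.png

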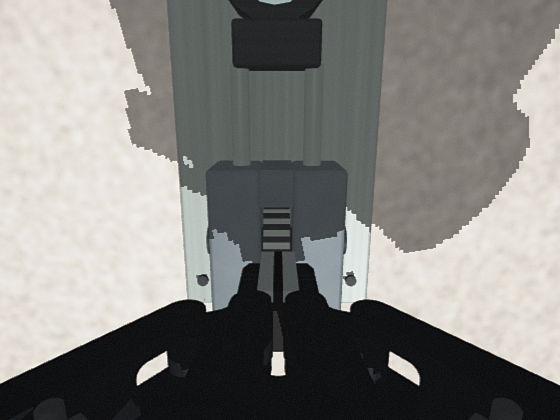

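jog_arm:
  deltas:
    - [0, 0, 0.3, 0, 0, 0, 0]
    - [1, 0, 0.15, 0, 0, 0, 0]
    - [1, 0.1, 0.05, 0, 0, 0, 0]
    - [1, 0, 0.05, 0, 0, 0, 0]
    - [1, 0, 0.05, 0, 0, 0, 0]

```text
clock: 20.02
tool_pos: [531.3, 185.3, 60.1]
ee_rot: [-179.9, 0.1, -100.3]
contact_force: [-3.1, 3.6, 6.9]
opening: 0.1
```

```bash
python3 st.py
```

```text
t 20.0167 gauge xyz -1.4 77.6 60.1 F tool x,y / z -2.99 3.69 6.86
```

jog_arm:
  deltas:
    - [0.7, 0, 0.1, 0, 0, 0, 0]
    - [0.7, 0, 0.05, 0, 0, 0, 0]

```text
clock: 20.18
tool_pos: [531.1, 184.0, 60.1]
ee_rot: [-179.9, 0.1, -100.3]
contact_force: [-4.0, 3.0, 6.9]
opening: -0.2
```

```bash
python3 st.py
```

```text
t 20.1833 gauge xyz -1.4 76.3 60.06 F tool x,y / z -2.25 4.5 6.88
```

jog_arm:
  deltas:
    - [0.5, 0, 0.05, 0, 0, 0, 0]
    - [0.5, 0, 0, 0, 0, 0, 0]

```text
clock: 20.35
tool_pos: [530.9, 183.0, 60.1]
ee_rot: [-179.9, 0.1, -100.3]
contact_force: [-3.3, 3.8, 8.0]
opening: -0.1
```

```bash
python3 st.py
```

```text
t 20.35 gauge xyz -1.4 75.3 60.06 F tool x,y / z -3.16 3.9 7.96
```

jog_arm:
  deltas:
    - [0.5, 0.2, 0, 0, 0, 0, 0]
    - [0.5, 0.1, 0.05, 0, 0, 0, 0]

```text
clock: 20.52
tool_pos: [530.7, 182.2, 60.1]
ee_rot: [-179.9, 0.1, -100.3]
contact_force: [-2.4, 4.0, 6.4]
opening: -0.1
```

```bash
python3 st.py
```

```text
t 20.5167 gauge xyz -1.4 74.5 60.05 F tool x,y / z -3.55 3.07 6.37
```

jog_arm:
  deltas:
    - [0.5, 0.1, 0, 0, 0, 0, 0]
    - [0.5, 0, 0.05, 0, 0, 0, 0]

```text
clock: 20.68
tool_pos: [530.8, 181.6, 60.1]
ee_rot: [-179.9, 0.2, -100.3]
contact_force: [-1.0, 4.8, 6.7]
opening: -0.2
```

```bash
python3 st.py
```

```text
t 20.6833 gauge xyz -1.2 73.9 60.1 F tool x,y / z -4.53 1.88 6.75
```

jog_arm:
  deltas:
    - [0.5, 0.1, 0, 0, 0, 0, 0]
    - [0.5, 0, 0.05, 0, 0, 0, 0]

```text
clock: 20.85
tool_pos: [530.9, 180.7, 60.1]
ee_rot: [-179.8, 0.2, -100.3]
contact_force: [-0.2, 5.0, 5.1]
opening: -0.1
```

```bash
python3 st.py
```

```text
t 20.85 gauge xyz -1.0 73.0 60.1 F tool x,y / z -4.84 1.12 5.11
```

jog_arm:
  deltas:
    - [0, 0, 0.1, 0, 0, 0, 0]
    - [0, 0, 0.1, 0, 0, 0, 0]
    - [0, 0, 0, 0, 0, 0, 0]

```text
clock: 21.1
tool_pos: [530.9, 180.7, 60.1]
ee_rot: [-179.8, 0.2, -100.3]
contact_force: [-0.9, 4.5, 7.5]
opening: -0.2
```

```bash
python3 st.py;  python3 - <<'E'
from h import *
g=save('wrist','wrist12.png');g=save('side','side12.png')
a=cv2.imread('pics/side12.png')[150:250,170:280]; cv2.imwrite('pics/c12.png',cv2.resize(a,None,fx=6,fy=6,interpolation=3))
E
```

```text
t 21.1 gauge xyz -0.9 73.0 60.1 F tool x,y / z -4.31 1.71 7.52
```

View pics/c12.png

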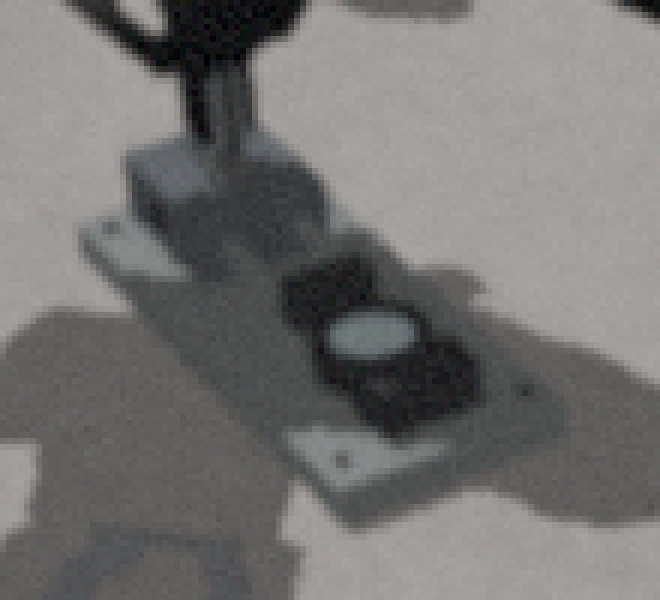

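View pics/wrist12.png

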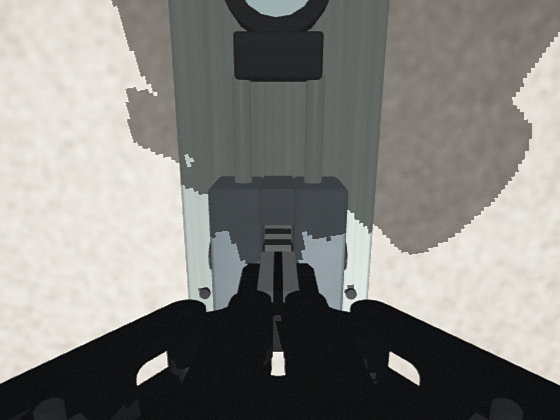

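Run:
```python
from h import *
import fit
g=get_image('wrist')
q=fit.q;c,s=np.cos(q[2]),np.sin(q[2])
def G(u,v,z):
    p=ray(g,u,v,z)-[q[0],q[1],0];return (c*p[0]+s*p[1]).round(1),(-s*p[0]+c*p[1]).round(1)
for z in (37.5,41,44.5): print(z,'jaw rear top',G(279,80,z),'jaw front top',G(279,32,z))
print('bed end/housing front',G(279,178.5,50),'bottom',G(279,187,50))
im=cv2.imread('pics/wrist12.png')[0:200,200:360]; cv2.imwrite('pics/c12b.png',cv2.resize(cv2.convertScaleAbs(im,alpha=2.2,beta=20),None,fx=3,fy=3,interpolation=3))
```

```text
37.5 jaw rear top (np.float64(-0.2), np.float64(-4.5)) jaw front top (np.float64(-0.1), np.float64(-23.0))
41 jaw rear top (np.float64(-0.2), np.float64(-4.3)) jaw front top (np.float64(-0.1), np.float64(-22.3))
44.5 jaw rear top (np.float64(-0.2), np.float64(-4.0)) jaw front top (np.float64(-0.1), np.float64(-21.7))
bed end/housing front (np.float64(-0.2), np.float64(35.0)) bottom (np.float64(-0.3), np.float64(38.6))
```

View pics/c12b.png

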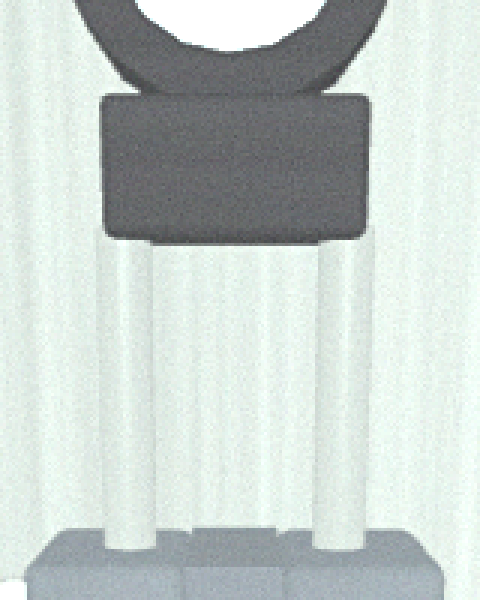

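The jaw face measures y ≈ −22 in the gauge frame, which is the nipped position, and the rim pull rose to about 4.5 N (stall). Holding briefly with a touch more pull, then lifting straight off.

jog_arm:
  deltas:
    - [0.2, 0.05, 0.05, 0, 0, 0, 0]
    - [0, 0, 0, 0, 0, 0, 0]
    - [0, 0, 0, 0, 0, 0, 0]
    - [0, 0, 0, 0, 0, 0, 0]

```text
clock: 21.58
tool_pos: [530.9, 180.7, 60.1]
ee_rot: [-179.8, 0.2, -100.3]
contact_force: [-1.2, 4.3, 7.6]
opening: 0.1
```

```bash
python3 st.py
```

```text
t 21.5833 gauge xyz -0.9 73.0 60.08 F tool x,y / z -3.98 1.92 7.59
```

jog_arm:
  deltas:
    - [0, 0, 0, 0, 0, 0, 0]
    - [0, 0, -1, 0, 0, 0, 0]
    - [0, 0, -4, 0, 0, 0, 0]
    - [0, 0, -15, 0, 0, 0, 0]
    - [0, 0, -30, 0, 0, 0, 0]
    - [0, 0, -35, 0, 0, 0, 0]
    - [0, 0, -35, 0, 0, 0, 0]
    - [0, 0, -20, 0, 0, 0, 0]
    - [0, 0, -5, 0, 0, 0, 0]
    - [0, 0, 0, 0, 0, 0, 0]
    - [0, 0, 0, 0, 0, 0, 0]

```text
clock: 22.5
tool_pos: [528.8, 178.7, 202.6]
ee_rot: [179.9, -0.1, -100.4]
contact_force: [-0.3, 0.4, -0.5]
opening: 0.1
```

```bash
python3 st.py;  python3 - <<'E'
from h import *
g=save('wrist','wrist13.png'); np.savez('g13.npz',K=g['camera_matrix'],P=g['pose']); save('side','side13.png')
a=cv2.imread('pics/side13.png')[150:250,170:280]; cv2.imwrite('pics/c13.png',cv2.resize(a,None,fx=6,fy=6,interpolation=3))
a=cv2.imread('pics/wrist13.png')[0:200,200:360]; cv2.imwrite('pics/c13b.png',cv2.resize(cv2.convertScaleAbs(a,alpha=2,beta=20),None,fx=3,fy=3,interpolation=3))
E
```

```text
t 22.5 gauge xyz -2.7 70.7 202.61 F tool x,y / z -0.31 0.31 -0.5
```

View pics/c13.png

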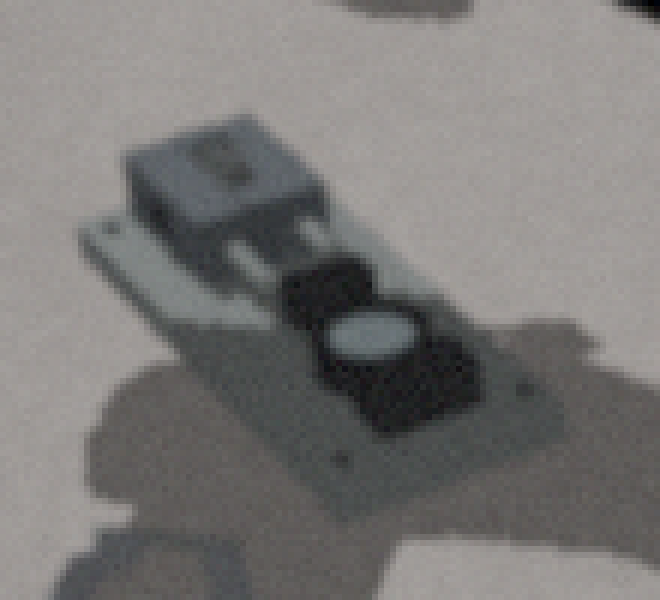

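View pics/c13b.png

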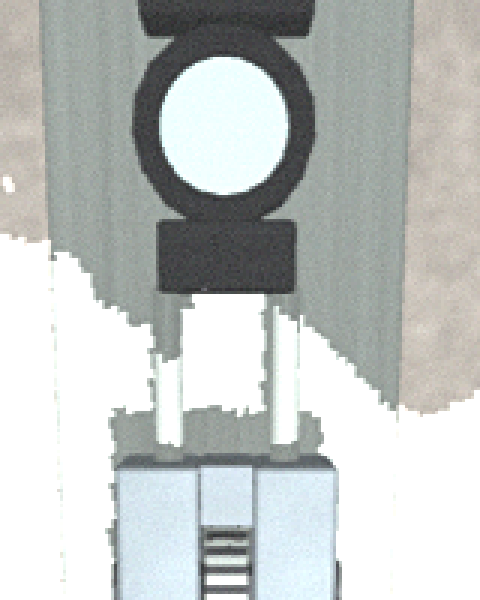

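The jaw, window and anvil look closed up. I'll check from straight above the anvil contact.

jog_arm:
  deltas:
    - [15, 0, 0, 0, 0, 0, 0]
    - [25, 0, 0, 0, 0, 0, 0]
    - [20, 0, 0, 0, 0, 0, 0]
    - [6, 0, 0, 0, 0, 0, 0]
    - [0, 0, 0, 0, 0, 0, 0]
    - [0, 0, 0, 0, 0, 0, 0]

```text
clock: 23.1
tool_pos: [517.4, 113.9, 203.2]
ee_rot: [180.0, -0.0, -100.4]
contact_force: [0.4, -0.3, -0.3]
opening: 0.1
```

```bash
python3 st.py;  python3 - <<'E'
from h import *
import fit
g=save('wrist','wrist14.png')
im=cv2.imread('pics/wrist14.png')[0:260,200:360]; cv2.imwrite('pics/c14.png',cv2.resize(cv2.convertScaleAbs(im[40:240],alpha=2.2,beta=20),None,fx=3,fy=3,interpolation=3))
for z in (18,34,40): print(z,[proj(g,fit.W(fit.q,(0,y,z-0))).round(1).tolist() for y in (-94,-70,-46,-22,-4)])
for nm in ('top','side'):
  for t in ('blank','collar','window'): 
    r=landmark_of(nm,t) if nm=='wrist' else (get_image(nm),landmark_of(nm,t))[1]
    print(nm,t,[(round(k['conf'],2),np.round(k['location'],1).tolist()) for k in r])
E
```

```text
t 23.1 gauge xyz -2.2 4.9 203.23 F tool x,y / z 0.23 -0.45 -0.31
18 [[276.5, 68.8], [276.5, 98.7], [276.5, 127.5], [276.6, 155.1], [276.6, 175.2]]
34 [[276.4, 66.7], [276.4, 98.1], [276.5, 128.3], [276.5, 157.3], [276.5, 178.3]]
40 [[276.4, 65.8], [276.4, 97.9], [276.4, 128.7], [276.5, 158.2], [276.5, 179.6]]
top blank [(0.67, [607.2, -152.0, -0.1])]
top collar [(0.49, [456.3, -134.3, -1.4]), (0.36, [511.5, 87.3, 25.0])]
top window [(0.67, [514.1, -356.3, 4.3]), (0.58, [510.9, 60.1, 17.9]), (0.55, [502.2, 39.7, 14.8])]
side blank [(0.83, [606.4, -149.1, 0.3])]
side collar [(0.48, [457.6, -134.1, -0.5])]
side window [(0.84, [517.9, -355.1, 1.3]), (0.5, [508.6, 64.4, 20.2])]
```

View pics/c14.png

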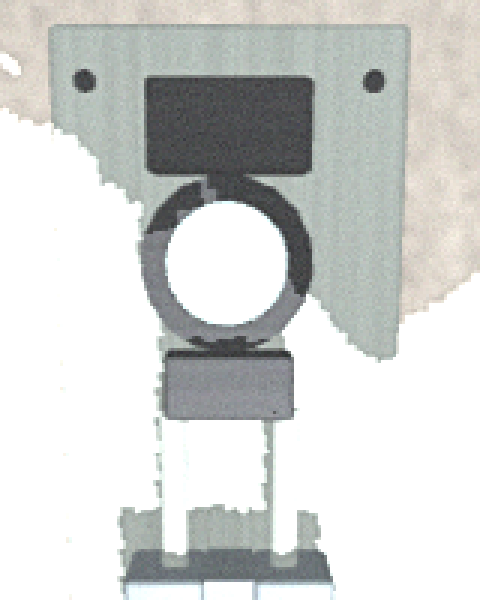

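```bash
python3 -c "
from h import *
print(sign_off())"
```

```text
the job is handed in; nothing more can be done
None
```

The window is nipped between the jaw and the anvil, and I handed the job in at about 23.5 s of the 61 s allowed. The hand-in reports no verdict.

- **Placing:** I chose the steel-rimmed glass disc over the blank, the collar and the orange look-alike. I set it down until the bed was felt, at about 8 N, and let go. The wrist view showed it lying clear of the jaw and close to the centre line.
- **Wheel:** I found the rim top by touch at about z 60 mm and rolled it with the shut fingertips in three strokes, pressing 4 to 8.5 N. The rim pull rose to about 4.8 N at the stall, which by the formula given means a jaw thrust of about 5.6 N. I held it there for at least half a second, then lifted straight off.
- **Last checks:**
  - The overhead wrist view shows no visible gap at the anvil or the jaw.
  - The window is about 1 mm off the centre line.
  - The jaw face measured about 48 mm from the anvil. That was taken just before lift-off.
  - The network positions of the blank and collar match the start within about 3 mm, which is within its 4 mm accuracy.
  - The arm is clear of everything.
- **What did not agree:**
  - In one run the network gave "window" and "collar" hits on parts of the gauge, which the pictures ruled out.
  - The finger opening read about 46.5 mm on the 48 mm window.
  - A sideways force of up to 4.5 N built up on the wheel while rolling; I eased it off with small sideways moves.

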